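# Turn a meter card over the step and push it home

### The job

The flat meter card lies on the low deck of the grey turning block with its plain back up. With the fingertips only, push it against the step so that it tips up and flips over onto the higher deck, components up, then push it gently along until it sits flat and flush against the steel stop bar. Never pinch the card or lift it clear of the block, and leave the screwdriver, jar and relay alone.

Things in the scene. Friction and masses are not known exactly. Their poses are not given: they have to be found in the camera images.
- block: Grey anodised aluminium turning block fixed to the bench, 160 mm wide (its y). Origin on the bench under the middle of the step; its x points level across the step, from low deck to high deck. Low deck: x -70 to 0 mm, 30 mm above the bench, with a sheer drop in front. High deck: x 0 to 110 mm, 40 mm above the bench.
- step_foot (a point): Middle of the foot of the step (block x = 0, 30 mm above the bench). The step is an upright face 10 mm high, the full width of the block, facing the low deck. The card pivots here: pushed against the step and raised at its near edge, it turns about its far lower edge; past about 100 degrees it falls over onto the high deck.
- stop_foot (a point): Middle of the foot of the stop bar's face (block x = 110 mm, 40 mm above the bench). The bright steel bar is 12 mm thick, stands 14 mm above the high deck and spans the full width.
- card: Rigid flat tray of beige plastic, 84 mm (its x) x 110 mm (its y) x 8 mm, 0.10 to 0.16 kg. Origin at its centre. z points out of the plain back; the other face, inside a 6 mm rim, shows a dark green board with chips. Starts back up on the low deck, x roughly along the block's x, up to 25 mm short of the step, near edge overhanging the deck's front by 12 to 36 mm.
- card_e0 (a point): Middle of the card's near 110 mm edge (card x = -42 mm), half-way through the thickness. At the start it juts out over the drop, so tips can reach it from in front and below. After the turn it has become the leading edge, toward the stop bar.
- card_e1 (a point): Middle of the card's far 110 mm edge (card x = +42 mm), the one that meets the step. After the turn it is the trailing edge, hanging roughly 10 mm back over the step.
- screwdriver: Loose screwdriver 180 mm long lying on the bench beside the block; origin under its middle. Not to be moved.
- jar: Loose clear screw jar, 48 mm across, 60 mm tall, standing on the bench beside the block; origin at the centre of its underside. Not to be moved.
- relay: Loose plug-in relay, 28 x 36 x 52 mm, beige on a black base, standing on the bench beside the block; origin at the centre of its underside. Not to be moved.
Not all that is in view belongs to the job. What is shaped like the card but red or yellow is not meant. Of the things that look like the block, take the one that is farthest from the robot's base at the start.

How it is judged:
By the outcome, as a careful person would: the job done as asked, in the order asked, and still so for the second after the job is handed in, with the robot touching nothing.
It also fails if it takes over 50 s, if anything falls off the work surface, if the arm or the gripper's body presses on something with over 40 N, if the wrist force passes 120 N, or if a joint passes its speed limit or range.

### The arm

A 6-joint arm with a two-finger parallel gripper is mounted at the origin on the work surface. World frame = base frame: x ahead of the robot, y to its left, z up, the work surface at z = 0. Lengths are in m, angles in degrees, forces in N, time in s.
With the tool pointing down it reaches from about 0.35 to 0.875 m from the base axis. Payload 4.2 kg.
Tool frame: the origin (TCP) lies midway between the tips of the shut fingers; the grasp point (between the pads) lies 19 mm behind it (ctrl.pinch_z is the distance from the TCP to the grasp point, in m); z points along the fingers, y is the direction in which the jaws open and shut (so a half turn about z gives the same grasp; the last joint's range is limited). The gripper opens to 87 mm and grips with 3 to 60 N. Pads are 19 mm wide; open, the fingers measure 117 mm over their backs; the gripper's body (75 mm by 190 mm) begins 51 mm behind the grasp point.
Start: joints at [90.619, 22.042, 0.453, 0, -68.411, -14.817], TCP at [0.153, 0.606, 0.223] pointing down, gripper open.
Joint ranges: [-179.83, 179.83], [-69.29, 118.12], [-61.27, 80.66], [-181.25, 117.63], [-171.15, -9.14], [-177.46, 177.46]. Speed limits (degrees/s): [159.86, 159.86, 180, 180, 180, 180].

### API

Orientations are given as [roll, pitch, yaw] about the fixed x, y, z axes, in that order (R = Rz(yaw) Ry(pitch) Rx(roll)).
In Python, from rig import ctrl gives the robot as it stands.
- The arm moves only by the tool send_rows, never from a script. Its argument "moves" is a list that holds one entry, the list of rows, each a list of 5 numbers: the shift along the tool's x, y, z in mm, then the turn about the tool's z in rad, then the closure in counts, from 0 (fully open) to 255 (shut). In form: [[[dx, dy, dz, yaw, grip], ...]]. A call has 1 to 12 rows; each row shifts and turns the pose as measured when the row begins, along the tool's axes as they then stand; what a row does not reach is not made up. A row lasts 1/12 s, in which the tool goes at most 41.7 mm and 7.16 degrees, less where a joint would pass 70% of its speed; a pose out of reach is approached as far as the arm can. A call with a gripper value outside its range is refused whole. The fingers move at their own pace and stop on an object; "squeeze" is the grip in N (left out, the last holds). Time passes only in rows, so rows that do not move let the fingers close. It gives the time, the measured TCP pose, the force and the opening at its end, in the units of the state.
- ctrl.get_obs(): the state, without advancing time (a new reading comes with each control period).
- ctrl.read_camera(name): name is "scene" or "top" or "wrist"; returns a dict with "img" (480x640x3 uint8, red, green, blue), "fx", "fy", "cx", "cy" (pixels), "k1" (the pictures are not rectified: a ray, as slopes to the right and down, at radius r is drawn at 1 + k1 r^2 times it, then the intrinsics apply), "R" (3x3) and "t" (3): a world point X has camera coordinates R X + t; the wrist camera has in their place "hand_eye" (4x4, takes a point from camera to tool coordinates, whose origin is the TCP and whose axes are the flange's). Camera axes: x right, y down, z forward; pixel columns grow to the right and rows downward; lengths in m; the calibration is good to about 2 mm. A picture is of the moment at which its call begins: read the wrist's pose just before it. There is no depth.
- ctrl.sign_off(): hands the job in, once; it reports no verdict.
Trained networks look in the newest picture that a camera, given by its name, has taken for a name from the list of things; names that differ only in an ending like _2 or _b are one class to them, and where a whole thing is asked for, a point or a joint stands for the part that bears it (a point fixed in the world has none). Each returns a list of dicts, best first, with "p" (0 to 1); they miss things now and then, are a little off and sometimes report something else, mostly with a low value. They report only what shows in the picture. A call takes as long as a camera call. They do not tell look-alikes from the thing itself.
- ctrl.outline_of(target, camera): "pixels" (480x640 bool, what is visible of it).
- ctrl.landmark_of(target, camera): "at" ([x, y, z] in m, in the coordinates of the camera as it stood for that picture, good to about 4 mm: a listed point, or the origin of a listed thing).
The state is a dict: "time": time; "joint_positions": joint angles; "joint_vel": joint speeds; "effort": joint torques, N m; "tcp_pos": TCP position; "tcp_rot": TCP orientation; "wrist_force": force on the tool from outside, world axes, zero at the start; "torque": the same for the moment, N m; "finger_gap": finger opening in m.
Only numpy, scipy, OpenCV 4.12 (cv2) and the standard library are available. Lean on these libraries where they do the work, as an engineer would, in place of code of your own. Each camera call takes 0.05 s, during which the arm holds its last target. There are 200 camera calls.

## Working session

There is one attempt and no reset: what is moved stays moved. The work goes in short steps, Python scripts to look and compute and a tool call to move; the robot and the scene stay as the last step left them, time stands still between calls to the robot, and variables do not carry over. Pictures are saved under pics/ and viewed, about 8 in all and at most 12, crops included, and the job is handed in when it is done.

Besides the shell and the picture viewer there is one more tool, called after "Call:" as name(argument=value, ...) on one line, values as JSON. send_rows: Moves the arm, as the interface text tells. Its arguments: {"type":"object","properties":{"moves":{"type":"array","items":{"type":"array","items":{"type":"array","items":{"type":"number"}}}},"squeeze":{"type":"number"}},"required":["moves"]}

```bash
ls; mkdir -p pics; cat > h.py <<'E'
import numpy as np, cv2
from rig import ctrl
from scipy.spatial.transform import Rotation as Ro
def cam(n):
    o=ctrl.get_obs(); c=ctrl.read_camera(n)
    if n=="wrist":
        R=Ro.from_euler('xyz',o['tcp_rot'],degrees=True).as_matrix()
        T=np.eye(4);T[:3,:3]=R;T[:3,3]=o['tcp_pos'];T=T@np.array(c['hand_eye'])
        c['Rw'],c['tw']=T[:3,:3],T[:3,3]
    else:
        c['Rw']=np.array(c['R']).T; c['tw']=-c['Rw']@np.array(c['t'])
    return c
def ray(c,u,v):
    d=cv2.undistortPoints(np.array([[[u,v]]],float),np.array([[c['fx'],0,c['cx']],[0,c['fy'],c['cy']],[0,0,1]]),np.array([c['k1'],0,0,0,0.]))[0,0]
    return c['tw'],c['Rw']@np.array([d[0],d[1],1])
def onz(c,u,v,z):
    t,d=ray(c,u,v); return t+d*(z-t[2])/d[2]
def proj(c,X):
    R=c['Rw'].T; K=np.array([[c['fx'],0,c['cx']],[0,c['fy'],c['cy']],[0,0,1]])
    return cv2.projectPoints(np.array(X,float).reshape(-1,3),cv2.Rodrigues(R)[0],-R@c['tw'],K,np.array([c['k1'],0,0,0,0.]))[0].reshape(-1,2)
def lm(c,n,name):
    return [(np.round(c['Rw']@np.array(d['at'])+c['tw'],4).tolist(),round(d['p'],2)) for d in ctrl.landmark_of(name,n)]
def save(c,f): cv2.imwrite('pics/'+f,c['img'][:,:,::-1])
E
python3 - <<'E'
from h import *
print(ctrl.get_obs())
for n in ['scene','top','wrist']:
    c=cam(n); save(c,n+'0.png'); print(n,c['tw'].round(3))
    for t in ['block','step_foot','stop_foot','card','card_e0','card_e1','screwdriver','jar','relay']: print(t,lm(c,n,t))
a=cv2.imread('pics/scene0.png');b=cv2.imread('pics/top0.png')
E
```

```text
pics
{'time': 0.0, 'joint_positions': array([ 9.06191004e+01,  2.20894224e+01,  3.80317610e-01, -2.83180363e-02,
       -6.84118116e+01, -1.48162458e+01]), 'joint_vel': array([ 0.05932867,  0.03115825,  0.01946774, -0.11802728, -0.02784695,
        0.07114319]), 'effort': array([-1.34801281e-03, -3.90665567e+01,  1.87405926e+01,  4.21996593e+00,
        1.09177371e-02, -1.92740881e-04]), 'tcp_pos': array([0.15312741, 0.60532973, 0.22147913]), 'tcp_rot': array([ 1.79876374e+02, -5.48654721e-03, -1.42075863e+01]), 'wrist_force': array([ 0.84214714, -0.35620514,  0.68304832]), 'torque': array([-0.02713368, -0.02044679,  0.01770076]), 'finger_gap': 0.08691503438257882}
scene [ 1.091 -0.26   1.094]
block [([0.2843, -0.3742, 0.0042], 0.93), ([0.6425, -0.0845, 0.0023], 0.81)]
step_foot [([0.2815, -0.3715, 0.0278], 0.93), ([0.6428, -0.0893, 0.0358], 0.82), ([0.6835, -0.2487, -0.0005], 0.41)]
stop_foot [([0.7554, -0.0969, 0.037], 0.78), ([0.3888, -0.3885, 0.0395], 0.61)]
card [([0.4415, -0.1741, 0.0048], 0.76), ([0.5915, -0.0931, 0.0313], 0.75), ([0.44, 0.0452, 0.0019], 0.74), ([0.7528, -0.09
[... 1106 characters left out ...]
5, -0.0963, 0.0357], 0.97), ([0.4528, 0.0019, -0.0017], 0.97), ([0.5479, -0.0882, 0.0296], 0.87), ([0.468, -0.2143, 0.0043], 0.8), ([0.4217, -0.1432, 0.0045], 0.78), ([0.4137, 0.0792, 0.003], 0.75)]
card_e1 [([0.6275, -0.0963, 0.0357], 0.97), ([0.4528, 0.0019, -0.0017], 0.97), ([0.5479, -0.0882, 0.0296], 0.87), ([0.468, -0.2143, 0.0043], 0.8), ([0.4217, -0.1432, 0.0045], 0.78), ([0.4137, 0.0792, 0.003], 0.75)]
screwdriver [([0.6826, 0.0786, 0.0006], 0.67), ([0.649, -0.0857, -0.0006], 0.56)]
jar [([0.5968, -0.2392, -0.0052], 0.64)]
relay [([0.6845, -0.2451, -0.002], 0.64)]
wrist [0.231 0.588 0.385]
block []
step_foot []
stop_foot []
card []
card_e0 []
card_e1 []
screwdriver []
jar []
relay []
```

View pictures.

View pics/scene0.png

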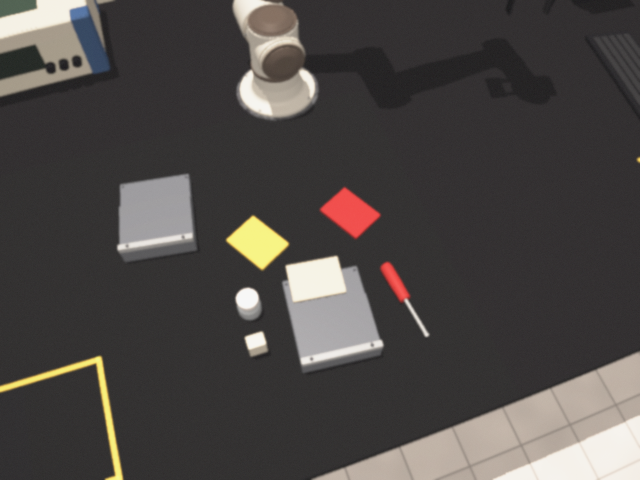

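View pics/top0.png

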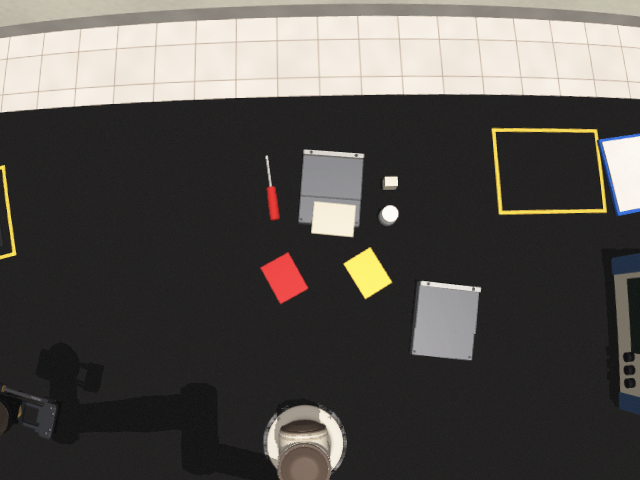

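Call:
send_rows(moves=[[[23,26.5,0,0,80],[23,26.5,0,0,80],[23,26.5,0,0,80],[23,26.5,0,0,80],[23,26.5,0,0,80],[23,26.5,0,0,80],[23,26.5,0,0,80],[23,26.5,0,0,80],[23,26.5,0,0,80],[23,26.5,0,0,80],[23,26.5,0,0,80],[23,26.5,0,0,80]]])

```text
time: 2.5
tcp_pos: [0.348, 0.2199, 0.2216]
tcp_rot: [-179.7, -0.1, -13.5]
wrist_force: [0.8, 2.0, -0.0]
finger_gap: 0.0598
```

Call:
send_rows(moves=[[[23,26.5,0,0,80],[23,26.5,0,0,80],[23,26.5,0,0,80],[23,26.5,0,0,80],[23,26.5,0,0,80],[23,26.5,0,0,80],[23,26.5,0,0,80],[23,26.5,0,0,80],[10,12,0,0,80],[0,0,0,-0.08,80],[0,0,0,-0.08,80],[0,0,0,0,80]]])

```text
time: 3.5
tcp_pos: [0.4921, -0.0648, 0.2242]
tcp_rot: [-179.4, -0.7, -4.4]
wrist_force: [0.6, 0.1, -0.3]
finger_gap: 0.0595
```

```bash
python3 - <<'E'
from h import *
print(ctrl.get_obs()['tcp_pos'],ctrl.get_obs()['tcp_rot'])
c=cam('wrist'); save(c,'w1.png'); print(c['tw'].round(3),c['Rw'].round(2))
for t in ['block','step_foot','stop_foot','card','card_e0','card_e1']: print(t,lm(c,'wrist',t))
o=[x for x in ctrl.outline_of('card','wrist')][:3]
for x in o:
    m=x['pixels'].astype(np.uint8); r=cv2.boxPoints(cv2.minAreaRect(cv2.findNonZero(m)))
    print(x['p'],m.sum(),[onz(c,*p,0.038).round(4).tolist() for p in r])
E
```

```text
[ 0.49211738 -0.06476744  0.224217  ] [-179.4443805    -0.74641397   -4.40383509]
[ 0.57  -0.071  0.388] [[-0.08 -0.96 -0.27]
 [-1.    0.07  0.03]
 [-0.01  0.27 -0.96]]
block [([0.6471, -0.0889, 0.0034], 0.97)]
step_foot [([0.6432, -0.0852, 0.0295], 0.57)]
stop_foot []
card [([0.4415, -0.1811, 0.0054], 0.79), ([0.5889, -0.0922, 0.0331], 0.76)]
card_e0 [([0.4541, 0.0029, 0.0037], 0.93), ([0.4232, -0.1433, 0.0031], 0.85), ([0.6282, -0.0963, 0.0384], 0.8), ([0.418, 0.0796, 0.0034], 0.75), ([0.5459, -0.0888, 0.0326], 0.74), ([0.4652, -0.2131, 0.0015], 0.69)]
card_e1 [([0.4541, 0.0029, 0.0037], 0.93), ([0.4232, -0.1433, 0.0031], 0.85), ([0.6282, -0.0963, 0.0384], 0.8), ([0.418, 0.0796, 0.0034], 0.75), ([0.5459, -0.0888, 0.0326], 0.74), ([0.4652, -0.2131, 0.0015], 0.69)]
0.96 6654 [[0.4751, 0.0923, 0.038], [0.5133, 0.0217, 0.038], [0.4226, -0.0244, 0.038], [0.3777, 0.0487, 0.038]]
0.83 12555 [[0.5526, -0.029, 0.038], [0.6364, -0.0416, 0.038], [0.6235, -0.1501, 0.038], [0.5386, -0.1438, 0.038]]
0.61 8128 [[0.4815, -0.1103, 0.038], [0.5191, -0.1775, 0.038], [0.4314, -0.2321, 0.038], [0.3884, -0.1616, 0.038]]
```

View pics/w1.png

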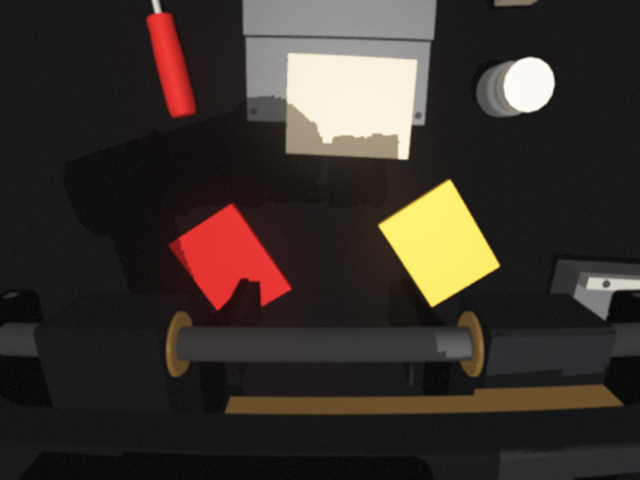

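```bash
python3 - <<'E'
from h import *
c=cam('wrist')
for n,p,z in [('stepL',(247,37),.04),('stepR',(431,41),.04),('fL',(248,120),.03),('fR',(425,125),.03)]+[('c',q,.038) for q in [(287,53),(417,60),(409,159),(286,152)]]:
    print(n,onz(c,*p,z).round(4))
E
```

```text
stepL [ 0.6512 -0.0071  0.04  ]
stepR [ 0.6364 -0.1615  0.04  ]
fL [0.5838 0.0021 0.03  ]
fR [ 0.5675 -0.1575  0.03  ]
c [ 0.6359 -0.0394  0.038 ]
c [ 0.6222 -0.1497  0.038 ]
c [ 0.5387 -0.1406  0.038 ]
c [ 0.553  -0.0304  0.038 ]
```

Call:
send_rows(moves=[[[14,8,0,0.019,80],[14,8,0,0,80],[0,0,38,0,80],[0,0,38,0,80],[0,0,38,0,80],[0,0,38,0,80],[0,0,20,0,80],[0,0,10,0,80],[0,0,0,0,80],[0,0,0,0,80]]])

```text
time: 4.78
tcp_pos: [0.5281, -0.0795, 0.0398]
tcp_rot: [-179.4, -1.5, -5.4]
wrist_force: [0.1, -0.2, 0.2]
finger_gap: 0.0599
```

Call:
send_rows(moves=[[[-4,4,10,0,80],[0,0,9,0,80],[0,0,2,0,80],[0,0,0,0,80]]])

```text
time: 5.12
tcp_pos: [0.5281, -0.0822, 0.0218]
tcp_rot: [-179.3, -2.0, -5.3]
wrist_force: [0.7, 0.4, 0.3]
finger_gap: 0.0595
```

Call:
send_rows(moves=[[[4,1,0,0,80],[4,1,0,0,80],[4,0,0,0,80],[4,0,0,0,80]]])

```text
time: 5.45
tcp_pos: [0.5461, -0.0856, 0.0249]
tcp_rot: [-179.3, -2.1, -5.3]
wrist_force: [-0.7, 0.7, -0.5]
finger_gap: 0.0596
```

Call:
send_rows(moves=[[[3,0,0,0,80],[2,0,0,0,80],[0,0,0,0,80]]])

```text
time: 5.7
tcp_pos: [0.549, -0.086, 0.0248]
tcp_rot: [-179.3, -1.7, -5.4]
wrist_force: [-0.5, 0.6, -0.3]
finger_gap: 0.0597
```

Call:
send_rows(moves=[[[2,0,4,0,80],[2,0,2,0,80],[2,0,0,0,80],[0,0,0,0,80]]])

```text
time: 6.03
tcp_pos: [0.549, -0.087, 0.0174]
tcp_rot: [-179.4, -0.9, -5.5]
wrist_force: [-0.9, 0.5, 0.4]
finger_gap: 0.0598
```

```bash
python3 - <<'E'
from h import *
for n in ['top','scene']:
    c=cam(n)
    for t in ['card','card_e0']: print(n,t,[x for x in lm(c,n,t) if x[0][0]>.5])
    u=proj(c,[[.6,-.09,.035]])[0].astype(int); s=60
    cv2.imwrite(f'pics/{n}1.png',cv2.resize(c['img'][u[1]-s:u[1]+s,u[0]-s:u[0]+s,::-1],(400,400),interpolation=cv2.INTER_CUBIC))
cv2.imwrite('pics/a.png',np.hstack([cv2.imread('pics/top1.png'),cv2.imread('pics/scene1.png')]))
E
```

```text
top card [([0.7584, -0.0985, 0.0384], 0.73)]
top card_e0 [([0.6461, -0.0871, 0.033], 0.29)]
scene card [([0.605, -0.0931, 0.0299], 0.84)]
scene card_e0 [([0.6456, -0.0961, 0.0324], 0.84), ([0.5574, -0.0861, 0.0293], 0.67), ([0.7569, -0.0943, 0.0379], 0.53)]
```

View pics/a.png

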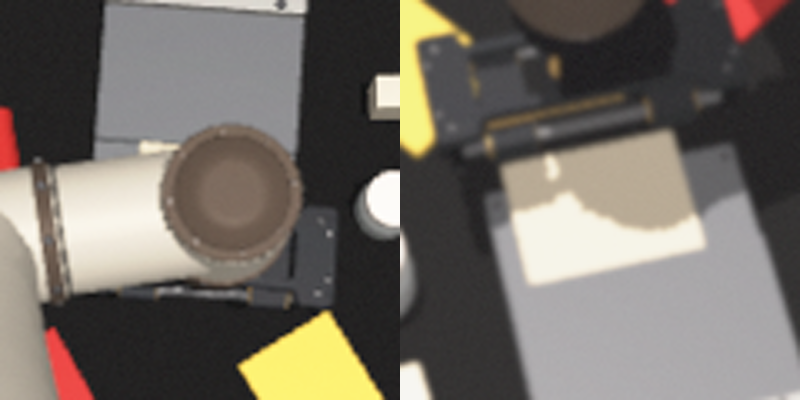

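Call:
send_rows(moves=[[[3,0,0,0,80],[3,0,0,0,80]]])

```text
time: 6.5
tcp_pos: [0.5491, -0.0874, 0.0167]
tcp_rot: [-179.4, -0.2, -5.6]
wrist_force: [-7.5, 3.1, 4.0]
finger_gap: 0.0598
```

Call:
send_rows(moves=[[[6,0,0,0,80],[6,0,0,0,80]]])

```text
time: 6.67
tcp_pos: [0.5486, -0.0882, 0.0152]
tcp_rot: [-179.6, 1.4, -5.7]
wrist_force: [-12.6, 4.3, 7.3]
finger_gap: 0.0599
```

Call:
send_rows(moves=[[[3,0,-4,0,80],[3,0,-5,0,80],[3,0,-5,0,80]]])

```text
time: 6.92
tcp_pos: [0.5482, -0.0885, 0.0257]
tcp_rot: [-179.6, 2.7, -5.8]
wrist_force: [-5.7, 2.7, -0.5]
finger_gap: 0.0601
```

```bash
cat > s.py <<'E'
from h import *
import sys
f=sys.argv[1]; c=cam('scene')
print([ctrl.get_obs()[k] for k in ('tcp_pos','tcp_rot','wrist_force')])
for t in ['card','card_e0']: print(t,[x for x in lm(c,'scene',t) if x[0][0]>.5])
u=proj(c,[[.62,-.09,.05]])[0].astype(int); s=60
cv2.imwrite('pics/'+f,cv2.resize(c['img'][u[1]-s:u[1]+s,u[0]-s:u[0]+s,::-1],(480,480),interpolation=cv2.INTER_CUBIC))
E
python3 s.py b.png
```

```text
[array([ 0.54828159, -0.08848122,  0.02636847]), array([-179.62172256,    2.73681104,   -5.80177464]), array([-6.79024085,  3.51382251,  1.63547632])]
card [([0.603, -0.094, 0.0344], 0.8)]
card_e0 [([0.6484, -0.0989, 0.0312], 0.88), ([0.5596, -0.0842, 0.0416], 0.7)]
```

Call:
send_rows(moves=[[[2,0,-5,0,80],[2,0,-5,0,80]]])

```text
time: 7.23
tcp_pos: [0.5488, -0.0887, 0.0342]
tcp_rot: [-179.7, 3.2, -5.8]
wrist_force: [-6.1, 2.9, 0.2]
finger_gap: 0.0595
```

```bash
python3 s.py b.png
```

```text
[array([ 0.54906921, -0.08877817,  0.03501745]), array([-179.65101089,    3.20767417,   -5.81736071]), array([-7.62549644,  2.08828084,  0.82995605])]
card [([0.6036, -0.0937, 0.0398], 0.81)]
card_e0 [([0.5594, -0.0837, 0.049], 0.7), ([0.6423, -0.0979, 0.0342], 0.66)]
```

View pics/b.png

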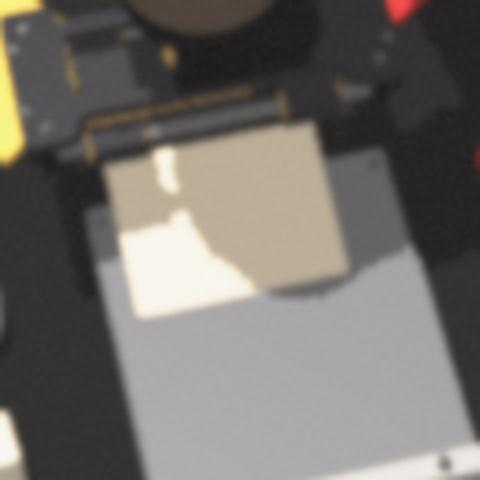

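Call:
send_rows(moves=[[[3,0,-5,0,80],[3,0,-5,0,80],[3.5,0,-5,0,80],[3.5,0,-5,0,80]]])

```text
time: 7.72
tcp_pos: [0.5535, -0.0895, 0.0528]
tcp_rot: [-179.7, 4.5, -5.9]
wrist_force: [-7.0, 2.3, 1.9]
finger_gap: 0.0598
```

```bash
python3 s.py b.png
```

```text
[array([ 0.55418328, -0.08968047,  0.05382252]), array([-179.68823056,    4.48226097,   -5.87814102]), array([-7.10801354,  3.25377641,  3.51782148])]
card [([0.6048, -0.0974, 0.0478], 0.76)]
card_e0 [([0.6449, -0.0976, 0.0333], 0.92), ([0.5675, -0.0871, 0.0677], 0.77)]
```

Call:
send_rows(moves=[[[4.5,0,-5,0,80],[5,0,-5,0,80],[5.5,0,-5,0,80],[6,0,-5,0,80]]])

```text
time: 8.2
tcp_pos: [0.5649, -0.0913, 0.0724]
tcp_rot: [-179.7, 6.0, -5.9]
wrist_force: [-8.9, 2.8, 6.2]
finger_gap: 0.0595
```

```bash
python3 s.py b.png
```

```text
[array([ 0.56628941, -0.0914934 ,  0.07365018]), array([-179.75471865,    5.94660049,   -5.88496992]), array([-9.26892866,  2.55611439,  9.65364103])]
card [([0.6121, -0.098, 0.0572], 0.73), ([0.6457, -0.0969, 0.0351], 0.52)]
card_e0 [([0.5814, -0.0883, 0.0854], 0.64), ([0.643, -0.0977, 0.0371], 0.62)]
```

Call:
send_rows(moves=[[[5,0,-6,0,80],[5.5,0,-5,0,80],[6,0,-4,0,80],[7,0,-4,0,80]]])

```text
time: 8.68
tcp_pos: [0.5948, -0.0945, 0.0941]
tcp_rot: [-179.7, 5.5, -5.8]
wrist_force: [-0.4, 0.5, -0.4]
finger_gap: 0.0594
```

```bash
python3 s.py b.png
```

```text
[array([ 0.5974203 , -0.09479099,  0.09501966]), array([-179.7453562 ,    5.21729834,   -5.78861652]), array([ 2.85811593, -0.72246067,  0.85303831])]
card [([0.6283, -0.0982, 0.0694], 0.61)]
card_e0 [([0.6391, -0.0978, 0.0307], 0.93)]
```

View pics/b.png

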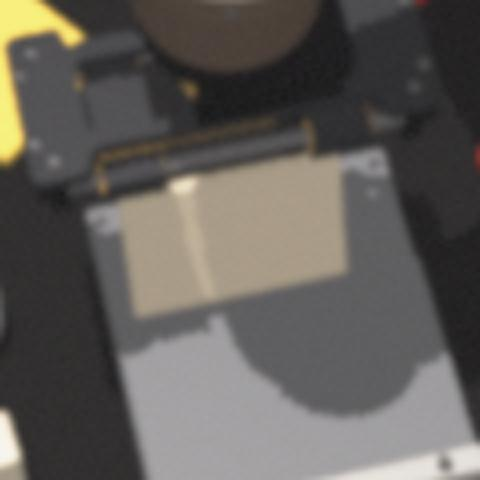

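Call:
send_rows(moves=[[[7,0,-4,0,80],[7,0,-3,0,80],[7,0,-2,0,80],[7,0,-1,0,80]]])

```text
time: 9.17
tcp_pos: [0.624, -0.0976, 0.1003]
tcp_rot: [-179.7, 5.5, -5.9]
wrist_force: [-0.8, -0.6, 0.7]
finger_gap: 0.06
```

```bash
python3 s.py b.png
```

```text
[array([ 0.62540549, -0.09773945,  0.10014282]), array([-179.70011685,    5.41875329,   -5.87283327]), array([ 1.58882   , -0.48195669,  0.04527704])]
card [([0.6426, -0.0977, 0.0688], 0.8)]
card_e0 [([0.6398, -0.0981, 0.0298], 0.57)]
```

Call:
send_rows(moves=[[[6,0,-1,0,80],[6,0,-1,0,80],[6,0,-1,0,80],[6,0,-1,0,80],[0,0,0,0,80]]])

```text
time: 9.73
tcp_pos: [0.649, -0.1002, 0.1008]
tcp_rot: [-179.7, 5.7, -5.9]
wrist_force: [-1.3, -0.7, 0.4]
finger_gap: 0.0596
```

```bash
python3 s.py b.png
```

```text
[array([ 0.64841425, -0.10011217,  0.10067653]), array([-179.68211459,    5.69592054,   -5.89973631]), array([0.24079425, 0.19581055, 1.08556076])]
card [([0.6688, -0.1019, 0.0428], 0.89)]
card_e0 [([0.7113, -0.1024, 0.0401], 0.93), ([0.6278, -0.0978, 0.0429], 0.58)]
```

View pics/b.png

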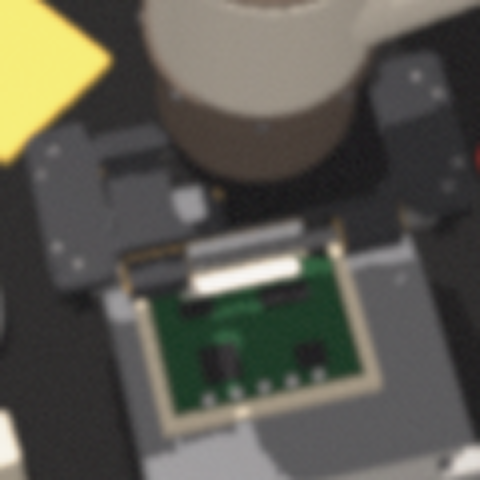

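Call:
send_rows(moves=[[[-15,0,0,0,80],[-15,0,0,0,80],[-15,0,0,0,80],[0,0,0,0,80],[0,0,20,0,80],[0,0,12,0,80],[0,0,0,0,80],[0,0,0,0,80]]])

```text
time: 10.55
tcp_pos: [0.5987, -0.0949, 0.0742]
tcp_rot: [-179.7, 5.5, -5.9]
wrist_force: [-0.2, -0.1, 0.3]
finger_gap: 0.0594
```

Call:
send_rows(moves=[[[0,0,15,0,80],[0,0,10,0,80],[0,0,5,0,80],[0,0,0,0,80],[0,0,0,0,80]]])

```text
time: 10.97
tcp_pos: [0.5992, -0.0947, 0.0458]
tcp_rot: [-179.7, 5.2, -5.8]
wrist_force: [-0.9, -0.2, 0.1]
finger_gap: 0.0597
```

Call:
send_rows(moves=[[[4,0,2,0,80],[4,0,-0.4,0,80],[4,0,-0.4,0,80],[4,0,-0.4,0,80],[3,0,-0.3,0,80]]])

```text
time: 11.38
tcp_pos: [0.6208, -0.0968, 0.0454]
tcp_rot: [-179.7, 5.1, -5.8]
wrist_force: [-1.5, -0.2, -0.7]
finger_gap: 0.0597
```

Call:
send_rows(moves=[[[2,0,1.5,0,80],[3,0,0.5,0,80],[3,0,0,0,80],[0,0,0,0,80]]])

```text
time: 11.72
tcp_pos: [0.6297, -0.0979, 0.0427]
tcp_rot: [-179.7, 5.1, -5.8]
wrist_force: [-0.5, 1.0, -0.2]
finger_gap: 0.0595
```

```bash
python3 s.py c.png
```

```text
[array([ 0.62963082, -0.0978414 ,  0.04273779]), array([-179.68999922,    5.09933298,   -5.79343185]), array([ 0.15478534,  0.31263637, -0.19638558])]
card [([0.6826, -0.1024, 0.0423], 0.95), ([0.5937, -0.2402, -0.0009], 0.41), ([0.6853, 0.0785, 0.0034], 0.19)]
card_e0 [([0.6444, -0.0988, 0.0457], 0.82), ([0.725, -0.099, 0.0417], 0.61), ([0.6443, -0.0855, 0.0345], 0.42)]
```

View pics/c.png

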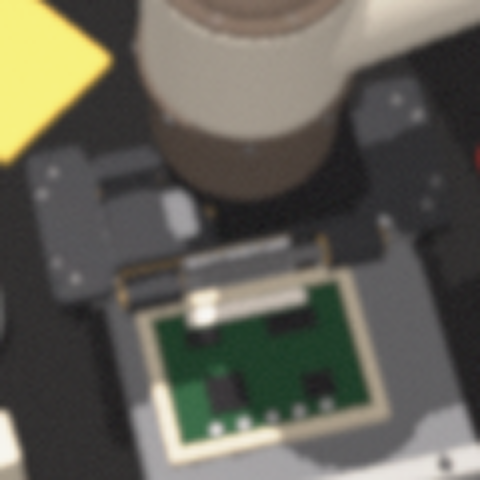

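Call:
send_rows(moves=[[[3,0,-0.3,0,80],[3,0,-0.3,0,80],[3,0,-0.3,0,80],[3,0,-0.3,0,80],[3,0,-0.3,0,80],[2,0,-0.2,0,80],[0,0,0,0,80]]])

```text
time: 12.45
tcp_pos: [0.6473, -0.0996, 0.0428]
tcp_rot: [-179.7, 5.2, -5.8]
wrist_force: [-0.2, 0.1, 0.2]
finger_gap: 0.06
```

Call:
send_rows(moves=[[[2,0,-0.2,0,80],[2,0,-0.2,0,80],[2,0,-0.2,0,80],[1.5,0,-0.1,0,80]]])

```text
time: 12.78
tcp_pos: [0.6551, -0.1004, 0.0428]
tcp_rot: [-179.7, 5.2, -5.8]
wrist_force: [-0.9, 0.3, -1.0]
finger_gap: 0.06
```

Call:
send_rows(moves=[[[1.5,0,-0.1,0,80],[1.5,0,-0.1,0,80]]])

```text
time: 12.95
tcp_pos: [0.6579, -0.1008, 0.0428]
tcp_rot: [-179.7, 5.3, -5.8]
wrist_force: [-3.9, 0.3, 1.7]
finger_gap: 0.0594
```

Call:
send_rows(moves=[[[1.5,0,-0.1,0,80],[1.5,0,-0.1,0,80]]])

```text
time: 13.12
tcp_pos: [0.6579, -0.1009, 0.0428]
tcp_rot: [-179.7, 5.8, -5.8]
wrist_force: [-4.7, 1.3, 4.0]
finger_gap: 0.0598
```

Call:
send_rows(moves=[[[2.5,0,-0.3,0,80],[2.5,0,-0.3,0,80]]])

```text
time: 13.28
tcp_pos: [0.6579, -0.1009, 0.0429]
tcp_rot: [-179.7, 6.5, -5.8]
wrist_force: [-6.5, 1.9, 4.5]
finger_gap: 0.0594
```

Call:
send_rows(moves=[[[-8,0,0,0,80],[-12,0,0,0,80],[-15,0,-10,0,80],[-15,0,-30,0,80],[-15,0,-38,0,80],[-38,0,-15,0,80],[-38,0,0,0,80],[-38,0,0,0,80],[0,0,0,0,80],[0,0,0,0,80]]])

```text
time: 14.12
tcp_pos: [0.4883, -0.0839, 0.1577]
tcp_rot: [-179.6, 5.3, -5.8]
wrist_force: [1.0, 0.2, 1.3]
finger_gap: 0.0599
```

```bash
python3 - <<'E'
from h import *
o=ctrl.get_obs();print(o['tcp_pos'],o['wrist_force'])
im=[]
for n in ['top','scene','wrist']:
    c=cam(n)
    for t in ['card','stop_foot','screwdriver','jar','relay']: print(n,t,[x for x in lm(c,n,t) if x[0][0]>.5])
    if n=='wrist': save(c,'wf.png')
    u=proj(c,[[.70,-.1,.04]])[0].astype(int); s=50 if n!='wrist' else 120
    y,x=max(u[1],s),u[0]
    im.append(cv2.resize(c['img'][y-s:y+s,x-s:x+s,::-1],(500 if n=='wrist' else 300,)*2,interpolation=cv2.INTER_CUBIC))
a=np.zeros((600,800,3),np.uint8);a[:300,:300]=im[0];a[300:,:300]=im[1];a[:500,300:]=im[2]
cv2.imwrite('pics/f.png',a)
E
```

```text
[ 0.48825012 -0.08388577  0.15766236] [0.96080573 0.16865954 1.34692356]
top card [([0.7182, -0.1058, 0.0429], 0.81), ([0.67, -0.1032, 0.0459], 0.45)]
top stop_foot [([0.7583, -0.0955, 0.0387], 0.9)]
top screwdriver [([0.6847, 0.0758, -0.001], 0.51)]
top jar [([0.597, -0.238, -0.0041], 0.88)]
top relay [([0.6856, -0.2483, -0.0012], 0.74), ([0.7148, -0.1079, 0.0409], 0.43)]
scene card [([0.7102, -0.1106, 0.0419], 0.74), ([0.6408, -0.0853, 0.0001], 0.61), ([0.6688, -0.0987, 0.0437], 0.33)]
scene stop_foot [([0.7568, -0.095, 0.0393], 0.61)]
scene screwdriver []
scene jar [([0.5936, -0.2411, -0.0014], 0.74)]
scene relay [([0.6817, -0.2487, 0.0002], 0.75)]
wrist card []
wrist stop_foot []
wrist screwdriver []
wrist jar [([0.5958, -0.2375, 0.0017], 0.57)]
wrist relay []
```

View pics/f.png

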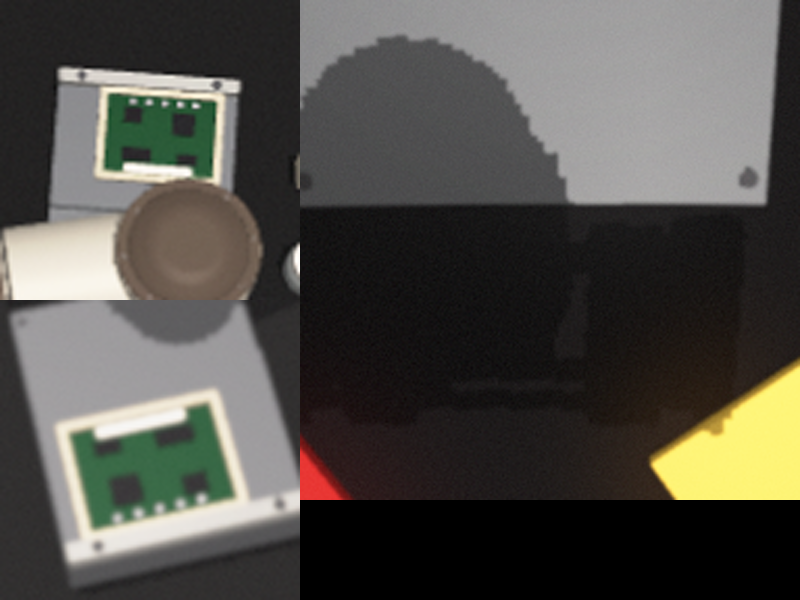

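Call:
send_rows(moves=[[[0,0,-35,0,80],[0,0,-35,0,80],[20,0,-10,0,80],[35,0,-3,0,80],[35,0,-3,0,80],[35,0,-3,0,80],[20,0,0,0,80],[0,0,0,0,80],[0,0,0,0,80]]])

```text
time: 15.77
tcp_pos: [0.6449, -0.1013, 0.2343]
tcp_rot: [-179.6, 5.6, -5.9]
wrist_force: [-0.1, 0.7, 0.3]
finger_gap: 0.0593
```

```bash
python3 - <<'E'
from h import *
o=ctrl.get_obs();print(o['tcp_pos'],o['tcp_rot'])
c=cam('wrist'); save(c,'wf.png'); print(c['tw'])
for t in ['card','stop_foot','card_e0']: print(t,lm(c,'wrist',t))
E
```

```text
[ 0.64490321 -0.10127265  0.2343386 ] [-179.64050282    5.56556921   -5.85008218]
[ 0.73962486 -0.1104957   0.38839196]
card [([0.7123, -0.1066, 0.0427], 0.94)]
stop_foot [([0.7562, -0.1015, 0.0426], 0.81), ([0.596, -0.2369, 0.0002], 0.7)]
card_e0 [([0.4248, -0.1439, 0.0044], 0.97), ([0.6698, -0.1053, 0.0439], 0.96), ([0.7529, -0.108, 0.0401], 0.88)]
```

View pics/wf.png

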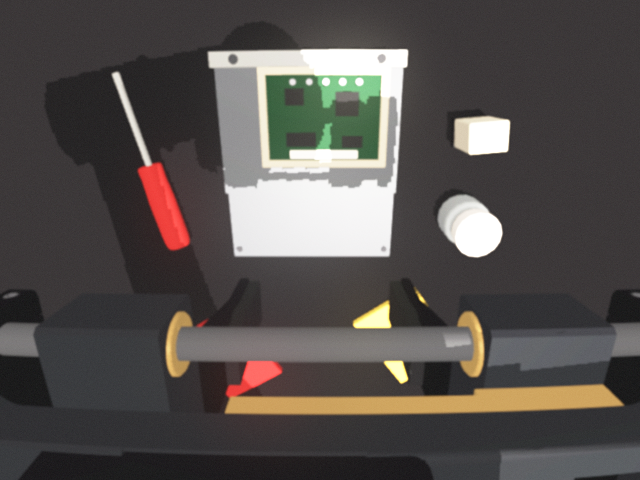

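```bash
python3 -c "
from rig import ctrl
print(ctrl.sign_off())"
```

```text
the job is handed in; nothing more can be done
None
```

I flipped the card onto the high deck, components up, and pushed it against the stop bar, then handed the job in at about 16 s of the 50 s allowed.

**What I did:** I used two open fingertips only. I slid the card against the step, raised its near edge by friction and followed it up. Once it tipped over onto the high deck, I pushed its trailing edge along to the bar. The highest horizontal push was about 13 N, during the flip, and the last push against the bar was about 6.5 N. I never pinched the card or lifted it clear.

**Last checks:**
- **Position:** the final wrist picture shows the card lying flat, board side up, its leading edge parallel to the bar and right up against it. Its centre measured x = 0.712 m, and flush is predicted at 0.712 m.
- **Contact:** the fingertips stopped advancing at x = 0.658 m while the push force rose, as they would with the card against the bar.
- **Other things:** the jar, relay and screwdriver measured within a few millimetres of where they started, which is within measuring error. The arm was clear of everything at hand-in.

**Disagreements:**
- The top view, with the arm covering part of the scene, put the card centre about 6 mm farther on (x = 0.718 m).
- The scene and top networks each gave an extra, lower-confidence position for the card. I took these as false detections.
- The scene camera did not find the screwdriver, but the top view did.
- The tool drifted to about 5–6° of tilt during the pushes. It did no harm.

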